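# Dip the steriliser's fresh-water tank and hold the stick level to be read

### The arm

A 7-joint arm with a two-finger parallel gripper is mounted at the origin on the work surface. World frame = base frame: x ahead of the robot, y to its left, z up, the work surface at z = 0. Lengths are in m, angles in rad, forces in N, time in s.
With the tool pointing down it reaches from about 0.4 to 0.9 m from the base axis. Payload 5.6 kg.
Tool frame: the origin (TCP) lies midway between the tips of the shut fingers; the grasp point (between the pads) lies 19 mm behind it; z points along the fingers, y is the line along which they close (so a half turn about z gives the same grasp; the last joint's range is limited). The gripper opens to 92 mm and grips with 3 to 60 N. Pads are 20 mm wide; open, the fingers measure 128 mm over their backs; the gripper's body (75 mm by 189 mm) begins 69 mm behind the grasp point.
Start: joints at [-1.197, 0.468, -0.012, 1.603, 0.006, 1.071, -0.056], TCP at [0.263, 0.594, 0.215] pointing down, gripper open.
Joint ranges: [-2.53, 2.53], [-0.31, 2.02], [-1.57, 1.55], [0.28, 2.44], [-1.29, 4.43], [0.15, 1.84], [-2.92, 2.92]. Speed limits (rad/s): [2.57, 2.57, 3.14, 3.14, 3.14, 3.14, 3.14].

### API

Orientations are given as a 3x3 rotation matrix whose columns are the frame's x, y, z axes.
In Python, from station import env, effector, solver, viewer, workorder, search_frame, tip_of gives the robot as it stands. Calls block until the motion is done:
- env.reach(position, orientation): joint-space move of the TCP to a pose.
- env.movel(position, frame=None, rate=0.15): straight line of the TCP; frame=None keeps the orientation; rate is the mean speed in m/s.
- env.goto_joints(angles): joint-space move.
- effector.release() and effector.grasp(squeeze=None): open the fingers fully, or close them until they stop; squeeze is the grip in N (None keeps the last).
- env.pause(seconds).
- solver.inverse_kinematics(position, orientation): joint angles nearest the present ones, or None.
- env.sense(): the state.
- viewer.read_camera(name): name is "side" or "top" or "wrist"; returns (picture, depth): 400x640x3 uint8, red, green, blue; 400x640 float32, m along the optical axis (not along the pixel's ray), 0 where there is no reading.
- viewer.camera_info(name): a dict with "intrinsics" (3x3 intrinsics, pixels), "eye" and "rotation" of the camera in the world; the wrist camera has in their place "T_tool_cam" (4x4, takes a point from camera to tool coordinates, whose origin is the TCP and whose axes are the flange's). Camera axes: x right, y up, looking along -z (the intrinsics and any distortion apply to the point x, -y, -z); pixel columns grow to the right and rows downward; lengths in m; the calibration is good to about 2 mm. A picture is of the moment at which its call begins: read the wrist's pose just before it. camera_info takes no time and is no camera call.
A pose or a line that the arm cannot do raises env.PlanningError and nothing moves.
- workorder.finish_job(): hands the job in; it is judged then, once.
Trained networks look in the newest picture that a camera, given by its name, has taken for a name from the list of things; names that differ only in an ending like _2 or _b are one class to them, and where a whole thing is asked for, a point or a joint stands for the part that bears it (a point fixed in the world has none). Each returns a list of dicts, best first, with "score" (0 to 1); they miss things now and then, are a little off and sometimes report something else, mostly with a low value. They report only what shows in the picture. A call takes as long as a camera call. They do not tell look-alikes from the thing itself.
- search_frame(camera, name): "at" ([x, y, z] in m, in world coordinates, good to about 4 mm: the middle of the surface that is visible of it).
- tip_of(camera, name): "at" ([x, y, z] in m, in world coordinates, good to about 4 mm: a listed point, or the origin of a listed thing).
The state is a dict: "t": time; "joint_positions": joint angles; "joint_velocities": joint speeds; "tau": joint torques, N m; "ee_pos": TCP position; "tcp_rot": TCP orientation; "wrist_force": force on the tool from outside, world axes, zero at the start; "moment": the same for the moment, N m; "gripper_width": finger opening in m; "grasp_force": force on a finger pad.
Only numpy, scipy, OpenCV 4.12 (cv2) and the standard library are available. Lean on these libraries where they do the work, as an engineer would, in place of code of your own. Each camera call takes 0.05 s, during which the arm holds its last target. There are 200 camera calls.

### The job

Check the level in the steriliser's fresh-water tank: take the blue dip stick by its grip out of the steel stand, lower it down the blue dip tube of the pale blue tank until its collar sits on the tube's mouth, and draw it out again. Then hold it up level in the gripper, all of it at least 20 cm above the counter and touching nothing else, and finish while still holding it there so that the marks can be read. Keep the blue stick out of the black used-water tube and leave the black stick and everything else on the counter where they are.

Things in the scene. Friction and masses are not known exactly. Their poses are not given: they have to be found in the camera images.
- stick_grip (a point): centre of the blue flat grip of the loose dip stick (about 80 g); z runs up the stick, away from its tip. Grip 24 mm wide along x, 14 mm thick along y (close the fingers along y), 50 mm high along z: 25 mm above and below this point. Its rod has ring marks all round. At the start the stick hangs upright in the stand's tube, its collar on the stand's mouth, its x axis within 0.6 rad of the robot's x
- stick_collar (a point): centre of the underside of the blue stick's collar, 40 mm below the grip's centre, same axes. The collar is a blue disc 30 mm across and 5 mm thick; a neck 12 mm across joins it to the grip; the steel rod below it is 8 mm across and 110 mm long
- stick_tip (a point): lower tip of the blue stick's rod, 110 mm below the collar's underside and 150 mm below the grip's centre, same axes; tapered to 4 mm across over its last 8 mm
- fresh_mouth (a point): centre of the open upper end of the fresh-water tank's blue dip tube, z up along the tube, 135 mm above the counter: bore 14 mm, outside 22 mm, standing 35 mm above the tank's roof; the way down is free for 135 mm
- tank_fresh: fixed fresh-water tank, pale blue with blue trim, 240 x 140 x 100 mm (x, y, z). Origin at the centre of its underside; the dip tube stands 70 mm from it towards -x; a screw cap 54 mm across, up to 122 mm above the counter, 50 mm towards +x
- used_mouth (a point): centre of the upper end of the used-water tank's black dip tube, same size as the blue one, 135 mm above the counter; the black stick hangs in it
- tank_used: fixed used-water tank, grey with black trim, same shape as the fresh-water tank; either tank may stand on either side
- used_stick_grip (a point): centre of the black grip of the used-water tank's own stick, same shape as the blue one, hanging in the black tube; leave it alone
- stand_mouth (a point): centre of the upper end of the fixed steel stand's tube (bore 14 mm, outside 22 mm), 130 mm above the counter, on a round foot 90 mm across; z up
- cups: stack of purple and yellow plastic cups, 66 mm wide, 148 mm high; origin at the centre of its underside; leave it where it is
- spray: turquoise spray bottle with white trigger head, 94 mm wide, 222 mm high; origin at the centre of its underside; leave it where it is
- green_bottle: green bottle, 54 mm diameter, 170 mm high; origin at the centre of its underside; leave it where it is
- jar: small amber jar with black lid, 40 mm diameter, 55 mm high; origin at the centre of its underside; leave it where it is
- dish: white ceramic dish, 84 mm diameter, 28 mm high; origin at the centre of its underside; leave it where it is
- tray: steel instrument tray with hand instruments, 200 x 130 mm, 22 mm high; origin at the centre of its underside; leave it where it is
There are look-alikes about, which are no part of the job. What is shaped like the spray but red is not meant.

How it is judged:
On the way, in this order (a step that is already met when the one before it is completed fails the run):
1. the blue stick stands in the fresh-water tube with its collar down on the tube's mouth (z of stick_collar in the frame of fresh_mouth below 0.003 m and horizontal distance between stick_collar and fresh_mouth below 0.007 m and angle between stick_grip's own z axis and vertical below 0.15 rad and contact force between stick and tank_fresh above 0.2 N), for 0.2 s.
2. the blue stick is drawn right out of the tube, in the fingers (z of stick_tip in the frame of fresh_mouth above 0.005 m and contact force between the fingers and stick above 1 N), for 0.1 s.
At the end, for the whole second after the job is handed in: the blue stick is still gripped between the fingers, at rest, level within 0.2 rad (11 degrees), with its grip and its tip both more than 200 mm above the counter, touching neither the tanks, the stand nor the spray bottle (angle between stick_grip's own z axis and vertical between 1.37 and 1.77 rad and height (world z) of each of stick_grip, stick_tip above 0.2 m and contact force between the fingers and stick above 1 N and linear speed of stick below 0.03 m/s and contact force between stick and tank_fresh below 0.1 N and contact force between stick and tank_used below 0.1 N and contact force between stick and stand below 0.1 N and contact force between stick and spray below 0.1 N); the arm keeps its last pose, push and grip.
It fails at once if the blue stick is put into the used-water tube (horizontal distance between stick_tip and used_mouth below 0.011 m and z of stick_tip in the frame of used_mouth below -0.002 m).
It fails at once if the black stick is disturbed (moved more than 20 mm) (distance of used_stick_grip from where it was at the start of the episode above 0.02 m).
It fails at once if a bystander is shoved (more than 30 mm) or knocked over (distance of any of cups, spray, green_bottle, jar, dish, tray from where it was at the start of the episode above 0.03 m or angle between any of cups, spray, green_bottle, jar, dish, tray's own z axis and vertical above 0.4 rad).
It also fails if it takes over 51 s, if anything falls off the work surface, if the arm or the gripper's body presses on something with over 40 N, if the wrist force passes 120 N, or if a joint passes its speed limit or range.

## Working session

There is one attempt and no reset: what is moved stays moved. The work goes in short steps, each a Python script; the robot and the scene stay as the last script left them, time stands still between calls to the robot, and variables do not carry over. Pictures are saved under pics/ and viewed, at most 10 in all, crops included, and the job is handed in when it is done.

```bash
mkdir -p pics; ls; cat > h.py <<'E'
from station import env, effector, solver, viewer, workorder, search_frame, tip_of
import numpy as np, cv2
def save(cam,name):
    p,d=viewer.read_camera(cam); cv2.imwrite(f'pics/{name}.png',p[:,:,::-1]); return p,d
E
python3 - <<'E'
from h import *
for c in ('side','top'):
    save(c,c+'1')
    for n in ('stick_grip','stick_collar','stand_mouth','fresh_mouth','used_mouth','used_stick_grip','tank_fresh','tank_used','spray','cups','green_bottle','jar','dish','tray'):
        print(c,n,[(np.round(r['at'],3).tolist(),round(r['score'],2)) for r in tip_of(c,n)[:3]])
print(env.sense()['t'])
a=cv2.imread('pics/side1.png');b=cv2.imread('pics/top1.png')
E
```

```text
pics
side stick_grip [([0.408, 0.233, 0.17], 0.59), ([0.68, 0.008, -0.001], 0.54), ([0.614, 0.48, 0.002], 0.16)]
side stick_collar [([0.414, 0.237, 0.125], 0.46)]
side stand_mouth [([0.416, 0.233, 0.128], 0.96)]
side fresh_mouth [([0.408, 0.23, 0.168], 0.69), ([0.606, -0.007, 0.136], 0.58)]
side used_mouth [([0.606, -0.248, 0.133], 0.98)]
side used_stick_grip [([0.609, -0.251, 0.174], 0.5)]
side tank_fresh [([0.677, 0.006, 0.0], 0.93)]
side tank_used [([0.678, -0.253, 0.003], 0.79)]
side spray [([0.61, 0.48, 0.002], 0.92), ([0.568, 0.328, 0.001], 0.79), ([0.393, 0.039, -0.0], 0.37)]
side cups [([0.718, 0.316, -0.002], 0.96)]
side green_bottle [([0.731, 0.222, -0.002], 0.67)]
side jar [([0.43, -0.124, -0.003], 0.86)]
side dish [([0.396, 0.04, 0.0], 0.56), ([0.678, 0.008, 0.002], 0.15)]
side tray [([0.532, -0.505, -0.003], 0.61), ([0.715, 0.313, 0.002], 0.36)]
top stick_grip [([0.416, 0.232, 0.169], 0.44), ([0.61, 0.478, -0.002], 0.44)]
top stick_collar [([0.415, 0.231, 0.128], 0.52), ([0.415, 0.234, 0.129], 0.42)]
top stand_mouth [([0.414, 0.233, 0.13], 0.89)]
top fresh_mouth [([0.61, -0.001, 0.134], 0.77), ([0.412, 0.23, 0.13], 0.58)]
top used_mouth [([0.609, -0.244, 0.132], 0.71)]
top used_stick_grip [([0.607, -0.243, 0.171], 0.67), ([0.61, -0.005, 0.134], 0.44)]
top tank_fresh [([0.674, 0.001, 0.004], 0.79)]
top tank_used [([0.676, -0.258, -0.001], 0.72)]
top spray [([0.608, 0.479, -0.003], 0.93), ([0.568, 0.324, 0.002], 0.59)]
top cups [([0.717, 0.318, -0.002], 0.96)]
top green_bottle [([0.727, 0.226, 0.002], 0.79)]
top jar [([0.43, -0.13, 0.001], 0.5)]
top dish [([0.391, 0.039, 0.005], 0.85)]
top tray [([0.532, -0.506, 0.001], 0.75)]
1.5
```

View pics/side1.png

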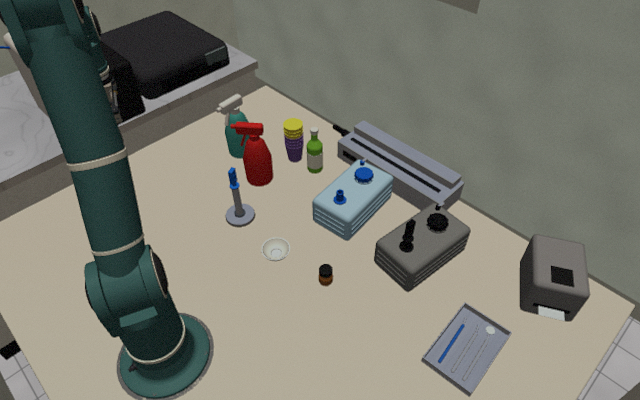

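View pics/top1.png

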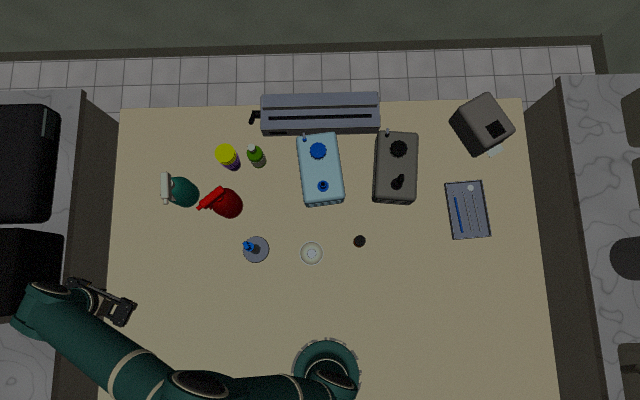

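Networks and pictures agree: the blue stick is in the stand at side (235,180), the pale tank's blue tube at (340,195) and the black stick at (408,235). The red spray is a look-alike. Next I'll hover and measure with the wrist camera.

```bash
cat >> h.py <<'E'
def down(yaw): # tool x axis at yaw+s, z down
    c,s=np.cos(yaw),np.sin(yaw); return np.array([[c,s,0],[s,-c,0],[0,0,-1.]])
E
python3 - <<'E'
from h import *
s=env.sense(); print(np.round(s['tcp_rot'],2).tolist())
print(np.round(viewer.camera_info('wrist')['T_tool_cam'],3).tolist())
for n,R in (('a',down(0)),('b',down(np.pi))):
    for p in ([.415,.232,.36],[.415,.232,.15],[.608,-.003,.36],[.608,-.003,.155]):
        q=solver.inverse_kinematics(p,R); print(n,p,None if q is None else np.round(q,2).tolist())
# horizontal end pose: tool z outward
H=np.array([[0,0,1],[0,-1,0],[1,0,0.]]);H2=np.array([[0,0,1],[0,1,0],[-1,0,0.]])
for X in (.5,.6,.7,.8):
  for Z in (.35,.45,.55):
    for n,h in(('H',H),('H2',H2)):
      q=solver.inverse_kinematics([X,0,Z],h)
      if q is not None: print(n,X,Z,np.round(q,2).tolist())
E
```

```text
[[-0.91, 0.4, 0.0], [0.4, 0.91, -0.0], [-0.0, 0.0, -1.0]]
[[0.0, 0.963, 0.269, 0.076], [1.0, -0.0, -0.001, -0.002], [-0.001, 0.269, -0.963, -0.17], [0.0, 0.0, 0.0, 1.0]]
a [0.415, 0.232, 0.36] [-1.11, 0.02, 0.55, 1.85, -0.01, 1.28, -2.13]
a [0.415, 0.232, 0.15] [-1.11, 0.29, 0.62, 2.11, -0.23, 0.81, -1.92]
a [0.608, -0.003, 0.36] [-0.65, 0.34, 0.8, 1.57, -0.25, 1.34, -1.39]
a [0.608, -0.003, 0.155] [-0.57, 0.54, 0.71, 1.8, -0.42, 0.96, -1.26]
b [0.415, 0.232, 0.36] [-0.67, 0.04, 0.1, 1.83, -0.0, 1.28, 0.99]
b [0.415, 0.232, 0.15] [-0.62, 0.26, 0.05, 2.08, -0.02, 0.8, 1.01]
b [0.608, -0.003, 0.36] [-0.37, 0.29, 0.41, 1.55, -0.12, 1.32, 1.63]
b [0.608, -0.003, 0.155] [-0.25, 0.47, 0.27, 1.78, -0.15, 0.92, 1.65]
H 0.6 0.55 [-0.36, -0.27, 0.2, 2.41, 2.84, 0.61, 1.87]
H2 0.6 0.55 [-0.36, -0.27, 0.2, 2.41, 2.84, 0.61, -1.27]
H 0.7 0.35 [0.97, 0.95, -1.33, 2.33, 3.01, 1.24, 2.54]
H2 0.7 0.35 [0.27, 0.42, -0.41, 2.36, 3.03, 1.2, -1.37]
H 0.7 0.45 [1.03, 0.48, -1.3, 2.27, 2.89, 0.96, 2.19]
H2 0.7 0.45 [-0.37, 0.14, 0.3, 2.34, 3.05, 0.91, -1.56]
H 0.7 0.55 [-1.17, -0.17, 1.03, 2.27, 2.9, 0.65, 1.91]
H2 0.7 0.55 [-1.38, -0.28, 1.18, 2.27, 2.8, 0.68, -1.03]
H 0.8 0.35 [0.89, 1.08, -1.33, 2.1, 3.03, 1.13, 2.66]
H2 0.8 0.35 [-0.59, 0.56, 0.63, 2.19, 3.11, 1.08, -1.88]
H 0.8 0.45 [0.92, 0.76, -1.32, 2.06, 2.86, 0.95, 2.49]
H2 0.8 0.45 [-0.86, 0.43, 0.98, 2.16, 3.23, 0.87, -1.98]
H 0.8 0.55 [0.97, 0.47, -1.29, 1.97, 2.74, 0.71, 2.35]
H2 0.8 0.55 [-1.2, 0.4, 1.41, 2.08, 3.44, 0.67, -2.21]
```

```bash
python3 - <<'E'
from h import *
env.movel([.263,.594,.36],rate=.3)
env.reach([.415,.232,.36],down(np.pi))
save('wrist','w1')
for n in ('stick_grip','stick_collar','stand_mouth'):
    print(n,[(np.round(r['at'],4).tolist(),round(r['score'],2)) for r in tip_of('wrist',n)[:3]])
s=env.sense();print(s['t'],s['ee_pos'])
E
```

```text
stick_grip [([0.4079, 0.2347, 0.1719], 0.76)]
stick_collar []
stand_mouth [([0.6052, -0.2473, 0.1347], 0.7), ([0.4147, 0.2345, 0.1312], 0.6), ([0.6097, -0.0012, 0.1324], 0.54)]
3.7917 [0.41481198 0.23284288 0.35978655]
```

View pics/w1.png

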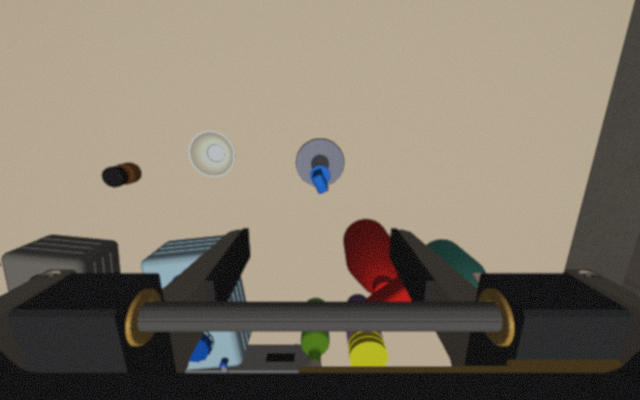

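The blue grip shows at (320,178), turned a bit, with nothing else near. I'll get its yaw from the depth cloud.

```bash
cat >> h.py <<'E'
def cloud(cam='wrist',name=None):
    s=env.sense(); ci=viewer.camera_info(cam); p,d=viewer.read_camera(cam)
    if name: cv2.imwrite(f'pics/{name}.png',p[:,:,::-1])
    K=np.array(ci['intrinsics']); v,u=np.mgrid[:400,:640]
    P=np.stack([(u-K[0,2])/K[0,0]*d,-(v-K[1,2])/K[1,1]*d,-d],-1)
    if cam=='wrist':
        T=np.array(ci['T_tool_cam']); R=s['tcp_rot']
        W=(P@T[:3,:3].T+T[:3,3])@np.array(R).T+s['ee_pos']
    else: W=P@np.array(ci['rotation']).T+ci['eye']
    return p,d,W
def blue(p):
    h=cv2.cvtColor(p,cv2.COLOR_RGB2HSV); return (h[...,0]>100)&(h[...,0]<125)&(h[...,1]>150)&(h[...,2]>60)
def near(W,xy,r): return np.linalg.norm(W[...,:2]-xy,axis=-1)<r
E
python3 - <<'E'
from h import *
print({k:np.shape(v) if not isinstance(v,(str,float)) else v for k,v in viewer.camera_info('wrist').items()})
for dx,z in ((0,.36),(.03,.29)):
    if dx: env.movel([.415+dx,.232,z],rate=.2)
    p,d,W=cloud('wrist','w2'+str(dx)); m=blue(p)&(d>0)&near(W,[.415,.232],.05)
    Q=W[m]; print(m.sum(),np.round(np.percentile(Q,[2,50,98],axis=0),4).tolist())
    zt=np.percentile(Q[:,2],98); t=Q[(Q[:,2]>zt-.004)]
    print(len(t),cv2.minAreaRect((t[:,:2]*1000).astype(np.float32)),t.mean(0))
    g=Q[Q[:,2]>.15]; print('grip',cv2.minAreaRect((g[:,:2]*1000).astype(np.float32)))
    c=Q[Q[:,2]<.138]; print('collar',len(c), cv2.minEnclosingCircle((c[:,:2]*1000).astype(np.float32)) if len(c) else 0)
E
```

```text
{'intrinsics': (3, 3), 'T_tool_cam': (4, 4)}
376 [[0.397, 0.2203, 0.1336], [0.4046, 0.2324, 0.1878], [0.4179, 0.2439, 0.1958]]
177 ((408.78375244140625, 232.19805908203125), (21.791601181030273, 13.078877449035645), 32.70512390136719) [0.40848227 0.23192237 0.19444483]
grip ((408.6612243652344, 232.13839721679688), (21.956588745117188, 14.107529640197754), 28.86602020263672)
collar 115 ((409.1073913574219, 232.5716552734375), 13.990565299987793)
570 [[0.3972, 0.2194, 0.1336], [0.406, 0.2325, 0.1934], [0.4195, 0.2444, 0.1961]]
313 ((415.0221862792969, 220.48329162597656), (22.263622283935547, 38.71900177001953), 25.838584899902344) [0.40911897 0.23144423 0.19655129]
grip ((414.75799560546875, 220.66128540039062), (22.605194091796875, 39.26449203491211), 25.88937759399414)
collar 170 ((409.4053955078125, 232.0196990966797), 14.176552772521973)
```

```bash
python3 - <<'E'
from h import *
for cam in ('wrist','top','side'):
    p,d,W=cloud(cam); m=blue(p)&(d>0)&near(W,[.411,.232],.022)
    Q=W[m]; print(cam,m.sum())
    if m.sum()<10: continue
    t=Q[Q[:,2]>.19][:,:2]
    if len(t)>8:
        w,v=np.linalg.eigh(np.cov(t.T)); print(' top',len(t),np.round(t.mean(0),4),np.sqrt(w*12),np.arctan(v[1,1]/v[0,1]),cv2.minAreaRect((t*1000).astype(np.float32)))
    c=Q[Q[:,2]<.14][:,:2]
    if len(c)>3: print(' collar',len(c),cv2.minEnclosingCircle((c*1000).astype(np.float32)))
    print(np.round(np.percentile(Q,[3,97],axis=0),4).tolist())
print(env.sense()['ee_pos'])
E
```

```text
wrist 567
 top 326 [0.4088 0.2318] [0.01315931 0.0221306 ] 0.46866286498445925 ((409.46246337890625, 231.76565551757812), (22.689409255981445, 13.86777114868164), 26.930450439453125)
 collar 168 ((409.5244140625, 232.01637268066406), 14.214091300964355)
[[0.3975, 0.2205, 0.1338], [0.4182, 0.2437, 0.1957]]
top 52
 top 15 [0.4124 0.2296] [0.00788748 0.02487627] 0.41617494185223486 ((411.6889343261719, 229.21603393554688), (20.808931350708008, 6.365693092346191), 23.924240112304688)
 collar 23 ((411.6470947265625, 228.55503845214844), 12.864094734191895)
[[0.3992, 0.2188, 0.1301], [0.4232, 0.2336, 0.1961]]
side 139
 top 30 [0.4103 0.2292] [0.01406106 0.02517324] 0.56995575046124 ((411.4822692871094, 230.17015075683594), (24.098373413085938, 13.902631759643555), 26.689363479614258)
 collar 37 ((411.04449462890625, 230.2718048095703), 13.471549987792969)
[[0.3989, 0.2192, 0.133], [0.4208, 0.2377, 0.1952]]
[0.44526376 0.23253862 0.2914144 ]
```

View pics/w20.03.png

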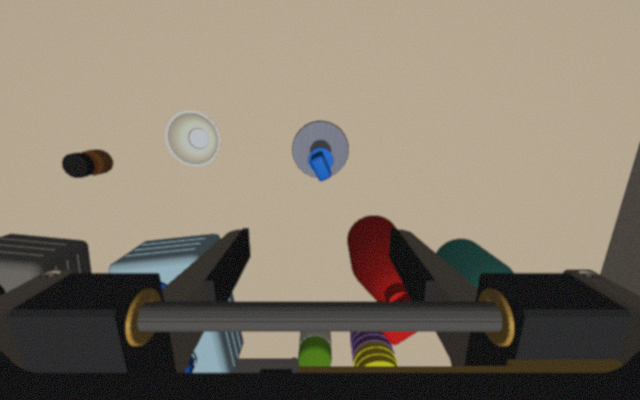

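The wrist view shows the blue grip at (320,165), turned about 0.49 rad and clear of the red spray. Grasping now.

```bash
python3 - <<'E'
from h import *
R=down(np.pi+.49)
env.reach([.411,.2315,.25],R)
env.movel([.411,.2315,.153],rate=.12)
s=env.sense(); print(np.round(s['wrist_force'],1),s['ee_pos'])
effector.grasp(40); s=env.sense(); print(s['t'],s['gripper_width'],s['grasp_force'],np.round(s['wrist_force'],1))
save('side','s2')
z0=s['ee_pos'][2]
env.movel([.411,.2315,.19],rate=.1); s=env.sense(); print(s['gripper_width'],s['grasp_force'],np.round(s['wrist_force'],1))
env.movel([.411,.2315,.36],rate=.2); s=env.sense(); print(s['t'],s['gripper_width'],s['grasp_force'],np.round(s['wrist_force'],1))
for y in (np.pi,np.pi+.49,np.pi+.25):
  for z in (.36,.153): print(y,z,solver.inverse_kinematics([.608,-.003,z],down(y)))
E
```

```text
[ 0.3 -0.6  0.1] [0.41156947 0.2317886  0.15360177]
7.1917 0.013589598869524079 39.999918937683105 [-0.3  0.6 -0.1]
0.013837293836115275 39.99984383583069 [ 0.  -0.2 -1.5]
8.7583 0.01346739574345897 39.99982953071594 [-0.3 -0.  -0.4]
3.141592653589793 0.36 [-0.37333963  0.29321855  0.41741551  1.54911296 -0.12110349  1.32492668
  1.62855732]
3.141592653589793 0.153 [-0.33612379  0.47768988  0.37762424  1.78414243 -0.2146728   0.92017716
  1.70465559]
3.6315926535897933 0.36 [-0.36656273  0.29270123  0.4085196   1.5486643  -0.11845794  1.32478034
  2.11612121]
3.6315926535897933 0.153 [-0.33039154  0.47687562  0.36991179  1.78375044 -0.21017066  0.91969888
  2.19074382]
3.391592653589793 0.36 [-0.36988282  0.29295186  0.41287635  1.54888426 -0.11975259  1.32485109
  1.87731302]
3.391592653589793 0.153 [-0.33320058  0.47727144  0.37368997  1.78394262 -0.21237503  0.91993115
  1.95265894]
```

```bash
python3 - <<'E'
from h import *
env.reach([.65,-.003,.38],down(np.pi))
out={}
for cam in ('wrist','top','side'):
    p,d,W=cloud(cam,'h_'+cam); m=blue(p)&(d>0)&near(W,[.608,-.003],.03)&(W[...,2]>.105)&(W[...,2]<.15)
    Q=W[m]; print(cam,m.sum())
    if m.sum()>5:
        t=Q[Q[:,2]>np.percentile(Q[:,2],95)-.008]
        print(np.round(np.percentile(Q,[3,97],axis=0),4).tolist(),len(t),cv2.minEnclosingCircle((t[:,:2]*1000).astype(np.float32)))
    for n in ('fresh_mouth','stick_tip','stick_collar','stick_grip'):
        print(' ',n,[(np.round(r['at'],4).tolist(),round(r['score'],2)) for r in tip_of(cam,n)[:2]])
print(env.sense()['ee_pos'],env.sense()['t'])
a=[cv2.imread(f'pics/h_{c}.png') for c in ('wrist','side')]
cv2.imwrite('pics/h.png',np.vstack([a[0][0:300,80:560],cv2.resize(a[1][100:240,250:490],(480,280))]))
E
```

```text
wrist 161
[[0.596, -0.0157, 0.1052], [0.617, 0.0048, 0.1362]] 110 ((606.7688598632812, -5.400315284729004), 10.70712661743164)
  fresh_mouth []
  stick_tip [([0.6491, 0.0029, 0.2485], 0.76)]
  stick_collar [([0.647, 0.0014, 0.3534], 0.57)]
  stick_grip [([0.6495, -0.0008, 0.3996], 0.83)]
top 0
  fresh_mouth []
  stick_tip [([0.5322, -0.5063, 0.0009], 0.54), ([0.6073, -0.2458, 0.1732], 0.48)]
  stick_collar []
  stick_grip []
side 84
[[0.596, -0.0205, 0.1052], [0.616, 0.0041, 0.1351]] 32 ((605.6583862304688, -5.779368877410889), 11.970220565795898)
  fresh_mouth [([0.6062, -0.0055, 0.1359], 0.92)]
  stick_tip [([0.6487, -0.0016, 0.2509], 0.72)]
  stick_collar [([0.651, 0.0007, 0.3571], 0.51), ([0.6521, -0.0057, 0.3985], 0.33)]
  stick_grip [([0.6785, 0.0066, 0.0014], 0.67), ([0.6081, -0.2512, 0.1703], 0.67)]
[ 0.65000452 -0.00302837  0.37998241] 10.775
```

View pics/h.png

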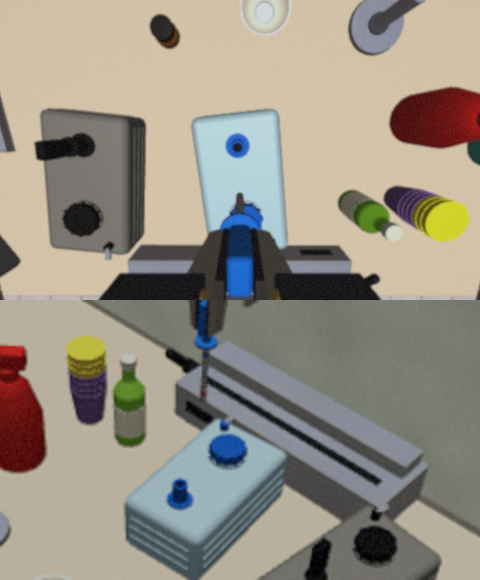

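The wrist crop shows the tube's bore at crop (237,146) and the rod end at (239,198). The side crop shows the stick hanging straight. Next: rod axis relative to the mouth, per camera.

```bash
python3 - <<'E'
from h import *
for cam in ('wrist','side'):
    p,d,W=cloud(cam); ci=viewer.camera_info(cam); s=env.sense()
    eye=np.array(ci['eye']) if 'eye' in ci else np.array(s['tcp_rot'])@np.array(ci['T_tool_cam'])[:3,3]+s['ee_pos']
    m=(d>0)&near(W,[.65,-.001],.015)&(W[...,2]>.24)&(W[...,2]<.335); Q=W[m]
    print(cam,m.sum(),eye.round(3))
    dv=(eye-[.65,-.001,.3])[:2]; dv/=np.linalg.norm(dv)
    for a in (.24,.26,.28,.30,.32):
        t=Q[(Q[:,2]>=a)&(Q[:,2]<a+.02)]
        if len(t)>2: print(a,len(t),np.round(np.median(t,0),4), 'axis',np.round(np.median(t,0)[:2]-dv*.0033,4))
E
```

```text
wrist 164 [ 0.573 -0.005  0.55 ]
0.24 11 [ 0.6455 -0.0036  0.2579] axis [ 0.6488 -0.0035]
0.26 35 [ 0.6455 -0.0047  0.2703] axis [ 0.6487 -0.0046]
0.28 45 [ 0.6457 -0.0047  0.2908] axis [ 0.649  -0.0045]
0.3 63 [ 0.646  -0.0038  0.3108] axis [ 0.6493 -0.0037]
0.32 10 [ 0.6462 -0.0042  0.3222] axis [ 0.6495 -0.0041]
side 82 [-0.091 -0.644  1.082]
0.24 8 [ 0.6488 -0.0053  0.2521] axis [ 0.6513 -0.0032]
0.26 20 [ 0.6483 -0.0065  0.2703] axis [ 0.6508 -0.0043]
0.28 18 [ 0.6486 -0.0072  0.2898] axis [ 0.6511 -0.0051]
0.3 18 [ 0.6479 -0.0068  0.3101] axis [ 0.6504 -0.0046]
0.32 18 [ 0.6491 -0.0054  0.3287] axis [ 0.6516 -0.0032]
```

```bash
python3 - <<'E'
from h import *
env.movel([.607,-.004,.33],rate=.2); env.movel([.607,-.004,.278],rate=.1)
print(env.sense()['ee_pos'],np.round(env.sense()['wrist_force'],2))
save('side','i_s');save('wrist','i_w')
a=cv2.imread('pics/i_s.png')[140:230,290:390];b=cv2.imread('pics/i_w.png')[130:280,240:400]
cv2.imwrite('pics/i.png',np.hstack([cv2.resize(a,(400,360),interpolation=2),cv2.resize(b,(384,360),interpolation=2)]))
E
```

```text
[ 0.60758165 -0.00408718  0.27851292] [-0.14 -0.51 -0.65]
```

View pics/i.png

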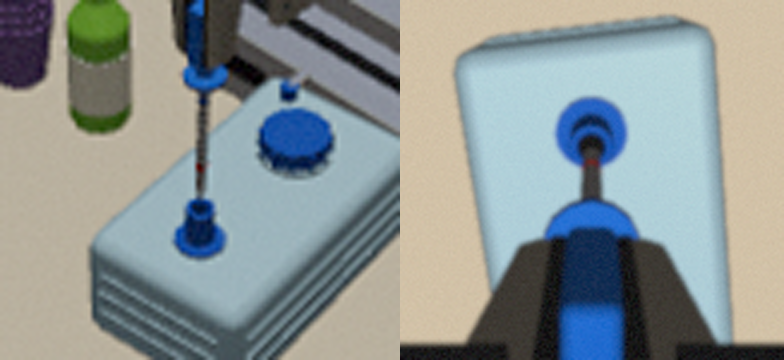

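The rod tip, left (201,197), is right over the bore at (201,207), and it is centred in the wrist view too (592,140). Lowering with force checks.

```bash
cat > d.py <<'E'
from h import *
f0=np.array(env.sense()['wrist_force']); x,y=.607,-.004
def step(z,rate,lim):
    env.movel([x,y,z],rate=rate); s=env.sense(); f=np.array(s['wrist_force'])-f0
    print(round(z,4),np.round(s['ee_pos'],4),np.round(f,2),round(s['t'],2)); return np.abs(f).max()>lim
E
python3 - <<'E'
from d import *
for z in (.268,.26,.252,.235):
    if step(z,.06,4): break
else:
    for z in (.20,.175,.165):
        if step(z,.08,6): break
E
```

```text
0.268 [ 0.6067 -0.0039  0.2675] [0.28 0.41 0.14] 12.44
0.26 [ 0.6067 -0.004   0.2594] [ 0.05  1.05 -0.46] 12.72
0.252 [ 0.6067 -0.004   0.2514] [0.92 0.71 1.1 ] 13.01
0.235 [ 0.6068 -0.004   0.2345] [0.63 0.13 0.55] 13.44
0.2 [ 0.607  -0.0041  0.1997] [1.05 0.29 0.75] 14.03
0.175 [ 0.6067 -0.0041  0.1743] [0.29 0.1  0.45] 14.48
0.165 [ 0.6066 -0.004   0.1644] [-0.46  1.55  1.13] 14.76
```

```bash
python3 - <<'E'
from d import *
for z in np.arange(.162,.146,-.0015):
    env.movel([x,y,z],rate=.03); s=env.sense(); f=np.array(s['wrist_force'])
    print(round(z,4),np.round(s['ee_pos'],4),np.round(f,2),round(s['t'],2))
    if f[2]>5 or np.abs(f).max()>10: break
env.pause(.5); print(np.round(env.sense()['wrist_force'],2))
p,d,W=cloud('side','c_s'); 
cv2.imwrite('pics/c.png',cv2.resize(cv2.imread('pics/c_s.png')[140:230,290:390],(600,540),interpolation=2))
E
```

```text
0.162 [ 0.607  -0.004   0.1619] [ 1.5  -0.48 -1.01] 15.01
0.1605 [ 0.607  -0.004   0.1605] [ 0.07 -0.   -0.3 ] 15.26
0.159 [ 0.6069 -0.004   0.1589] [ 0.12 -0.09 -0.29] 15.51
0.1575 [ 0.6073 -0.004   0.1579] [-0.83  0.65  2.49] 15.76
0.156 [ 0.6073 -0.004   0.1578] [-3.54  0.73 12.32] 16.01
[-4.25  0.31 12.2 ]
```

View pics/c.png

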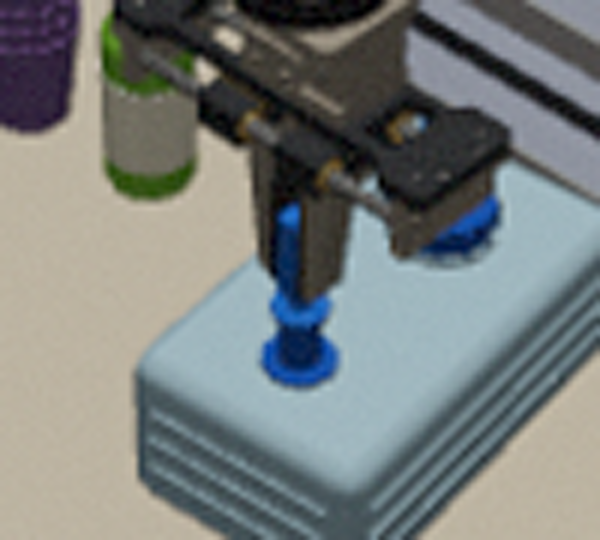

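Collar is seated on the blue tube's mouth (crop 300,305), pressed down with 12 N for more than 0.5 s. Now drawing it out and searching level end poses without a wrist flip.

```bash
python3 - <<'E'
from d import *
env.movel([x,y,.20],rate=.08); env.movel([x,y,.33],rate=.2); env.movel([x,y,.42],rate=.25)
s=env.sense(); print(np.round(s['ee_pos'],3),s['gripper_width'],s['grasp_force'],s['t'])
q0=np.array(s['joint_positions']); print(q0.round(2))
H=np.array([[0,0,1],[0,1,0],[-1,0,0.]]); res=[]
from scipy.spatial.transform import Rotation as Ro
for a in (-.6,-.3,0,.3):
 for sg in (0,np.pi):
  for X in (.55,.65,.75,.85):
   for Z in (.5,.6,.7,.8,.9):
    R=Ro.from_euler('z',a).as_matrix()@H@Ro.from_euler('z',sg).as_matrix()
    p=[X*np.cos(a),X*np.sin(a),Z]
    q=solver.inverse_kinematics(p,R)
    if q is not None: res.append((np.abs(q-q0).max(),a,sg,X,Z,np.round(q,2).tolist()))
for r in sorted(res,key=lambda r:r[0])[:6]: print(r)
E
```

```text
[ 0.607 -0.004  0.419] 0.014395463826658286 39.999825954437256 18.5667
[-0.39  0.27  0.44  1.45 -0.11  1.45  1.62]
(np.float64(1.1826159587128098), -0.3, 0, 0.65, 0.9, [-0.0, -0.3, 0.13, 1.66, 0.73, 0.26, 0.9])
(np.float64(1.1896438798399427), -0.6, 0, 0.85, 0.9, [-0.62, 0.21, 1.44, 1.36, -1.02, 0.26, 2.37])
(np.float64(1.2162078148408677), 0, 0, 0.65, 0.9, [-0.13, -0.28, 0.02, 1.65, 0.53, 0.23, 1.06])
(np.float64(1.2196141146223693), -0.6, 0, 0.75, 0.9, [-0.04, -0.14, 0.48, 1.53, 0.82, 0.23, 0.83])
(np.float64(1.223802445399582), -0.6, 0, 0.65, 0.9, [0.51, -0.28, -0.01, 1.65, 0.46, 0.22, 1.12])
(np.float64(1.2347345757983372), 0.3, 0, 0.65, 0.9, [-0.31, -0.28, -0.07, 1.65, 0.34, 0.21, 1.22])
```

```bash
python3 - <<'E'
from h import *
effector.grasp(55)
env.movel([.607,-.004,.5],rate=.25)
H=np.array([[0,0,1],[0,1,0],[-1,0,0.]])
env.reach([.65,0,.9],H); env.pause(.4)
s=env.sense(); print(np.round(s['ee_pos'],3),np.round(s['tcp_rot'],2).tolist(),s['gripper_width'],s['grasp_force'],s['t'])
for c in ('side','top','wrist'):
    save(c,'f_'+c)
    for n in ('stick_grip','stick_tip'): print(c,n,[(np.round(r['at'],3).tolist(),round(r['score'],2)) for r in tip_of(c,n)[:2]])
a=[cv2.imread(f'pics/f_{c}.png') for c in ('side','wrist')]
cv2.imwrite('pics/f.png',cv2.resize(np.hstack(a),(800,250)))
E
```

```text
[ 0.65 -0.    0.9 ] [[-0.0, 0.0, 1.0], [0.0, 1.0, -0.0], [-1.0, 0.0, -0.0]] 0.013694400779769524 54.999990463256836 21.075
side stick_grip []
side stick_tip [([0.607, -0.25, 0.171], 0.65)]
top stick_grip [([0.633, 0.0, 0.902], 0.66)]
top stick_tip []
wrist stick_grip [([0.631, -0.003, 0.902], 0.82)]
wrist stick_tip [([0.785, 0.001, 0.903], 0.85)]
```

View pics/f.png

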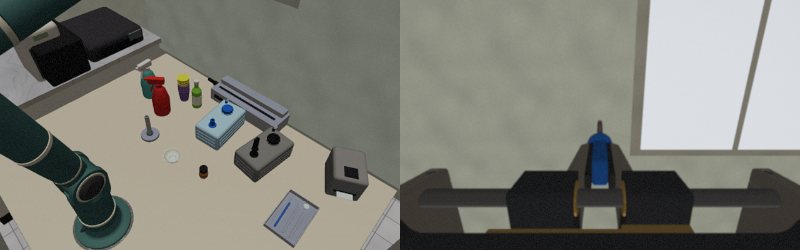

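The stick is level: grip and tip are both at z about 0.90, and the wrist view shows it at (600,150), straight in the fingers. Everything else stands undisturbed. Handing in.

```bash
python3 - <<'E'
from h import *
print(workorder.finish_job())
E
```

```text
the job is handed in; nothing more can be done
None
```

The blue stick was seated in the fresh-water tube with its collar on the mouth and drawn out again. I handed the job in at about 21 s of the 51 s limit, with the stick held level in the gripper about 0.90 m above the counter; the judge's result was not shown.

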